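# Lay the carved head on its back against the bench hook

## Robot

A 6-joint arm with a two-finger parallel gripper is mounted at the origin on the work surface. World frame = base frame: x ahead of the robot, y to its left, z up, the work surface at z = 0. Lengths are in mm, angles in rad, forces in N, time in s.
With the tool pointing down it reaches from about 275 to 1000 mm from the base axis. Payload 8.4 kg.
Tool frame: the origin (TCP) lies at the very end of the fingers, on their centre line; the grasp point (between the pads) lies 19 mm behind it; z points along the fingers, y is the line along which they close (so a half turn about z gives the same grasp; the last joint's range is limited). The gripper opens to 85 mm and grips with 20 to 120 N. Pads are 22 mm wide; open, the fingers measure 114 mm over their backs; the gripper's body (76 mm by 85 mm) begins 54 mm behind the grasp point. The pads swing forward as they close: fully open they stand 13 mm farther back than shut.
Start: joints at [1.296, 0.353, 1.633, -0, 1.155, -0.002], TCP at [168.392, 601.891, 231.281] pointing down, gripper open.
Joint ranges: [-2.63, 2.63], [-0.92, 2.1], [0.06, 2.66], [-1.3, 4.44], [0, 2.69], [-3.02, 3.02]. Speed limits (rad/s): [2.22, 2.22, 2.79, 3.14, 3.14, 3.14].

## Interface

Orientations are given as [roll, pitch, yaw] about the fixed x, y, z axes, in that order (R = Rz(yaw) Ry(pitch) Rx(roll)).
In Python, from rig import sensors, grab_frame, camera_params, order gives the robot as it stands. The module is installed in compiled form; this text tells all that it offers.
- The arm moves only by the tool move_arm, never from a script. Its argument "motion" is a list of rows, each a list of 7 numbers: the turn, a rotation vector about the tool's x, y, z in a scale on which 1.0 is pi/2 rad, then the shift along the tool's x, y, z in shares of 0.5 m (1.0 is 0.5 m), then the finger opening in m, from 0 to 0.0854. A call has 1 to 8 rows; each row is the pose to reach, as a shift and turn from the pose commanded when the call began, along the tool's axes at that moment; what a row does not reach only later rows make up. A row lasts 1/8 s, in which the tool goes at most 62.5 mm and 10.7 degrees, less where a joint would pass 70% of its speed; a pose out of reach is approached as far as the arm can. A shift or turn number past 1, either way, is cut back to 1. A call with a gripper value outside its range is refused whole. The fingers move at their own pace and stop on an object; "grip_force" is the grip in N (left out, the last holds). Time passes only in rows, so rows that repeat a pose let the fingers close. It gives the time, the measured TCP pose, the force, the opening and the grip force at its end, in the units of the state.
- sensors.sense(): the state, without advancing time (a new reading comes with each control period).
- grab_frame(name): name is "scene" or "side" or "wrist"; returns (picture, depth): 384x512x3 uint8, red, green, blue; 384x512 float32, mm along the optical axis (not along the pixel's ray), 0 where there is no reading.
- camera_params(name): a dict with "camera_matrix" (3x3 intrinsics, pixels), "world_from_camera" (4x4, takes a point from camera to world coordinates). Camera axes: x right, y down, z forward; pixel columns grow to the right and rows downward; lengths in mm; the calibration is good to about 2 mm. The wrist camera is an equidistant fisheye: a pixel r from the principal point sees the ray r / f radians off the axis. A picture is of the moment at which its call begins: read the wrist's pose just before it. camera_params takes no time and is no camera call; for the wrist camera it gives the pose at the moment of the call.
- order.sign_off(): hands the job in; it is judged then, once.
The state is a dict: "clock": time; "qpos": joint angles; "qvel": joint speeds; "joint_efforts": joint torques, N m; "eef_pos": TCP position; "tcp_rot": TCP orientation; "contact_force": force on the tool from outside, world axes, zero at the start; "wrist_torque": the same for the moment, N m; "opening": opening from 0.0 (shut) to 1.0 (fully open); "grasp_force": force on a finger pad.
Only numpy, scipy, OpenCV 4.12 (cv2) and the standard library are available. Lean on these libraries where they do the work, as an engineer would, in place of code of your own. Each camera call takes 0.05 s, during which the arm holds its last target. There are 200 camera calls.

## Task

The carved wooden head stands on the bench hook. Push it over backwards with the fingers so that it lies on its back with its face looking up, then push it along until its flat crown sits flush against the fence of the bench hook, and leave it lying there. Do not pick it up at any time, and leave the mallet, jar, offcut and gouge where they are.

Things in the scene. Friction and masses are not known exactly. Their poses are not given: they have to be found in the camera images.
- head: carved head of pale wood, 0.3 to 0.54 kg, 150 mm tall, at the start upright on its flat foot, its back turned to the fence within 0.3 rad. Origin: centre of the underside of the foot; z up through the flat crown, x out of the flat BACK (plane at x = +32 mm, z 0 to 150), y across; the face looks along -x. Neck z 0 to 34 mm, 56 mm wide, front at x = -22 mm. Pushed past about 23 degrees it falls
- forehead (a point): middle of the flat forehead on the face side, 129 mm above the head's origin, at the head's x = -32 mm; axes as the head's. Forehead z 72 to 150 mm, 70 mm wide, flat above z = 98. A nose 19 mm wide stands out to x = -38 mm between z = 66 and 96; as the head tips, the nose swings up to 120 mm above the board and can catch a fingertip that pushes lower
- crown (a point): centre of the flat crown of the head, 150 mm above the head's origin along its z; axes as the head's. (The jaw, z 34 to 74 mm, is 62 mm wide, its front at x = -32 mm)
- bench_hook: bench hook: plywood board 360 mm (x) by 240 mm (y), 18 mm thick, fixed to the bench, with a wooden fence across its +x end, 22 mm thick and standing 30 mm above the board. Origin: centre of the underside of the board, on the bench; x points along the board towards the fence, z up. The head stands on the end away from the fence.
- fence (a point): centre of the fence's inner face (the face that looks along -x of the bench hook), 158 mm along x from the bench hook's origin and 33 mm above the bench; axes as the bench hook's
- mallet: carver's round mallet standing on its head behind the fence, 86 mm across, 225 mm tall; origin under its centre. To be left alone
- wax_jar: small jar 64 mm across, 60 mm tall, beside the board; origin under its centre. To be left alone
- offcut: upright wooden offcut 45 x 40 mm, 70 mm tall, beside the board; origin under its centre. To be left alone
- gouge: carving gouge lying beside the board on the side nearer the robot, about 200 mm long along its x and 24 mm thick; origin on the bench at the joint of handle and blade. To be left alone
Not all that is in view belongs to the job. What is shaped like the head but pink, purple or red is not meant.

How it is judged (in metres and radians):
On the way, in this order (a step that is already met when the one before it is completed fails the run):
1. the head lies on its back, face up (angle between head's own x axis and vertical above 3 rad), for 0.2 s.
2. its crown is flush against the fence (angle between head's own x axis and vertical above 3 rad and x of crown in the frame of fence above -0.005 m and angle between the z axis of head and the x axis of bench_hook, either way round below 0.08 rad), for 0.2 s.
At the end, for the whole second after the job is handed in: The head lies at rest on its back on the board, face up (back within 8 degrees of level), the centre of its crown within 5 mm of the fence's inner face and within 90 mm of the fence's middle along it, the head square to the fence within 0.08 rad (all of step 2 and x of crown in the frame of fence below 0.005 m and y of crown in the frame of fence between -0.09 and 0.09 m and height (world z) of crown below 0.06 m and linear speed of head below 0.01 m/s); the robot touches nothing.
It fails at once if the head is lifted off the board (foot centre more than 48 mm above the board, or more than 17 mm while the head is upright) (height (world z) of head above 0.066 m or (height (world z) of head above 0.035 m and angle between head's own z axis and vertical below 0.3 rad)).
It fails at once if the mallet, jar, offcut or gouge is moved by more than 20 mm (distance of any of mallet, wax_jar, offcut, gouge from where it was at the start of the episode above 0.02 m).
It also fails if it takes over 61 s, if anything falls off the work surface, if the arm or the gripper's body presses on something with over 40 N, if the wrist force passes 120 N, or if a joint passes its speed limit or range.

## Working session

There is one attempt and no reset: what is moved stays moved. The work goes in short steps, Python scripts to look and compute and a tool call to move; the robot and the scene stay as the last step left them, time stands still between calls to the robot, and variables do not carry over. Pictures are saved under pics/ and viewed, at most 10 in all, crops included, and the job is handed in when it is done.

Besides the shell and the picture viewer there is one more tool, called after "Emit:" as name(argument=value, ...), one argument or row to a line, values as JSON. move_arm: Moves the arm, as the interface text tells. Its arguments: {"type":"object","properties":{"motion":{"type":"array","items":{"type":"array","items":{"type":"number"}}},"grip_force":{"type":"number"}},"required":["motion"]}

```bash
mkdir -p pics
cat > h.py <<'E'
import numpy as np, cv2
from rig import sensors, grab_frame, camera_params, order
def grab(n,save=None):
    p,d=grab_frame(n)
    if save: cv2.imwrite('pics/'+save+'.png',cv2.cvtColor(p,cv2.COLOR_RGB2BGR))
    return p,d
def cloud(n,d):
    c=camera_params(n);K=np.array(c["camera_matrix"]);T=np.array(c["world_from_camera"])
    v,u=np.mgrid[:d.shape[0],:d.shape[1]]
    P=np.stack([(u-K[0,2])/K[0,0]*d,(v-K[1,2])/K[1,1]*d,d],-1)
    W=P@T[:3,:3].T+T[:3,3]; W[d==0]=np.nan
    return W
E
python3 - <<'E'
from h import *
p,d=grab('scene','scene0'); q,e=grab('side','side0')
cv2.imwrite('pics/both.png',cv2.resize(np.vstack([p,q])[:,:,::-1],None,fx=.78,fy=.78))
np.savez('f0',p=p,d=d,q=q,e=e,W=cloud('scene',d),V=cloud('side',e))
print(sensors.sense())
for n in('scene','side'):print(camera_params(n))
E
```

```text
{'clock': 0.1, 'qpos': array([ 1.29558705e+00,  3.53612485e-01,  1.63408290e+00, -3.12396995e-06,
        1.15518337e+00, -2.42234897e-03]), 'qvel': array([-1.64146214e-03,  3.43425356e-04, -3.64518981e-03, -1.84589626e-05,
       -1.47243219e-03,  1.56151660e-03]), 'joint_efforts': array([-1.04561786e-03, -6.06360126e+01, -3.42823756e+01, -1.35378028e-05,
        4.00008648e-03,  1.20299308e-05]), 'eef_pos': array([168.28067602, 601.464634  , 230.60586351]), 'tcp_rot': array([-3.14030654e+00, -2.59010347e-07,  2.86880699e+00]), 'contact_force': array([-0.23202829, -0.88018941, -0.38049485]), 'wrist_torque': array([-0.01565777, -0.01293399, -0.0174601 ]), 'grasp_force': 0.0, 'opening': 0.9987410567022406}
{'camera_matrix': array([[358.29465101,   0.        , 252.12264931],
       [  0.        , 358.29465101, 191.9606956 ],
       [  0.        ,   0.        ,   1.        ]]), 'world_from_camera': array([[ 7.06147016e-01,  5.81524502e-01, -4.03962431e-01,
         9.96906466e+02],
       [ 7.07926278e-01, -5.68532598e-01,  4.19059745e-01,
        -4.56473984e+02],
       [ 1.40276992e-02, -5.81893409e-01, -8.13144074e-01,
         9.88107809e+02],
       [ 0.00000000e+00,  0.00000000e+00,  0.00000000e+00,
         1.00000000e+00]])}
{'camera_matrix': array([[471.74340154,   0.        , 256.43238364],
       [  0.        , 471.74340154, 195.7971898 ],
       [  0.        ,   0.        ,   1.        ]]), 'world_from_camera': array([[ 9.29758299e-01, -1.84505719e-01,  3.18601859e-01,
         1.52776132e+02],
       [-3.68141642e-01, -4.55073020e-01,  8.10789910e-01,
        -1.08267644e+03],
       [-4.60826522e-03, -8.71129259e-01, -4.91032155e-01,
         7.79117669e+02],
       [ 0.00000000e+00,  0.00000000e+00,  0.00000000e+00,
         1.00000000e+00]])}
```

View pics/both.png

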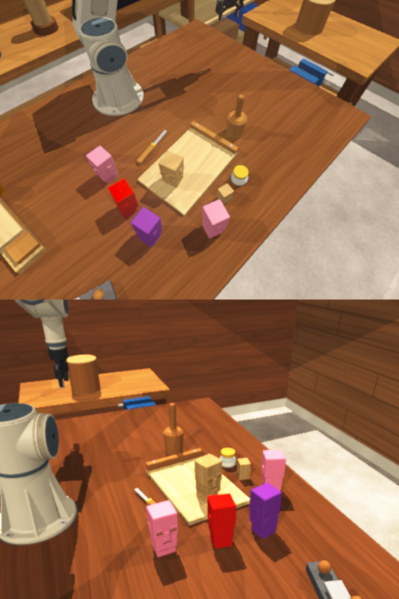

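The scene view (shown at 0.78 scale) has five head-shaped things: pale wood (172,168), pink (100,163), red (122,197), purple (147,227) and pink (216,218). Only the pale wood one on the board fits the description. I'll measure it and confirm with a crop.

Run:
```python
from h import *
f=np.load('f0.npz');p=f['p'];W=f['W'];V=f['V']
cv2.imwrite('pics/crop.png',cv2.resize(np.hstack([p[130:300,150:350],f['q'][190:360,180:380]])[:,:,::-1],None,fx=2,fy=2,interpolation=cv2.INTER_CUBIC))
def rep(A,name,u0,u1,v0,v1,z0,z1):
    m=np.zeros(A.shape[:2],bool);m[v0:v1,u0:u1]=1
    m&=(A[...,2]>z0)&(A[...,2]<z1)
    pt=A[m]
    if len(pt)<5: print(name,len(pt));return
    r=cv2.minAreaRect(pt[:,:2].astype(np.float32));print(name,len(pt),pt.mean(0).round(1),np.round(r[0],1),np.round(r[1],1),round(r[2],2)); 
    b=cv2.boxPoints(r); print(b.round(0).tolist())
rep(W,'crown',195,245,180,250,162,180)
rep(V,'crownside',230,300,190,260,162,180)
rep(W,'board',170,310,150,280,13,22)
rep(V,'boardside',180,340,190,300,13,22)
rep(W,'fence',230,320,150,210,43,53)
rep(V,'fenceside',180,270,180,230,43,53)
rep(W,'mallet',280,325,110,180,60,240)
rep(W,'jar',290,325,205,245,50,70)
rep(W,'offcut',275,302,230,260,62,78)
rep(W,'gougewood',165,225,160,215,12,32)
rep(W,'pinkL',110,150,180,235,100,160)
rep(W,'red',135,178,225,280,100,160)
```

```text
crown 510 [ 558.7 -130.2  167.6] [ 557.3 -128.4] [70.3 64.2] 17.82
[[514.0, -109.0], [534.0, -170.0], [601.0, -148.0], [581.0, -87.0]]
crownside 405 [ 552.4 -136.   167.9] [ 553.9 -131.8] [70.6 67.6] 17.93
[[510.0, -111.0], [531.0, -175.0], [598.0, -153.0], [577.0, -89.0]]
board 5920 [559.5 -42.7  18. ] [553.6 -36.1] [435.1 408.3] 42.01
[[255.0, -30.0], [529.0, -333.0], [852.0, -42.0], [579.0, 261.0]]
boardside 4031 [517.  -52.7  18.5] [562.2 -44.6] [508.7 445. ] 59.98
[[242.0, -154.0], [628.0, -376.0], [882.0, 64.0], [497.0, 287.0]]
fence 442 [533.1 143.1  47.6] [519.7 148.4] [231.1 115.5] 24.69
[[391.0, 153.0], [439.0, 48.0], [649.0, 144.0], [601.0, 249.0]]
fenceside 431 [521.6 144.2  47.9] [515.8 187. ] [240.4 133.8] 7.12
[[388.0, 238.0], [405.0, 106.0], [643.0, 136.0], [627.0, 268.0]]
mallet 728 [564.7 231.6 127.3] [559.1 239.2] [84.1 72.7] 26.77
[[505.0, 253.0], [538.0, 188.0], [613.0, 226.0], [580.0, 291.0]]
jar 294 [730.7  59.6  60.6] [729.8  34.4] [ 54.5 136.4] 3.16
[[699.0, 101.0], [706.0, -35.0], [761.0, -32.0], [753.0, 104.0]]
offcut 217 [743.7 -35.   69.3] [742.9 -33.7] [45.  40.5] 79.56
[[719.0, -52.0], [759.0, -59.0], [767.0, -15.0], [727.0, -8.0]]
gougewood 466 [398.4 -91.8  19.7] [410.3 -63.4] [115.2 202.5] 13.12
[[331.0, 22.0], [377.0, -175.0], [489.0, -149.0], [443.0, 48.0]]
pinkL 749 [ 360.2 -298.1  139.7] [ 399.3 -293.2] [173.6  66.2] 3.06
[[311.0, -265.0], [314.0, -331.0], [488.0, -322.0], [484.0, -256.0]]
red 844 [ 530.6 -323.8  142.5] [ 560.1 -326.3] [ 65.5 156.3] 82.01
[[478.0, -348.0], [633.0, -370.0], [642.0, -305.0], [487.0, -283.0]]
```

View pics/crop.png

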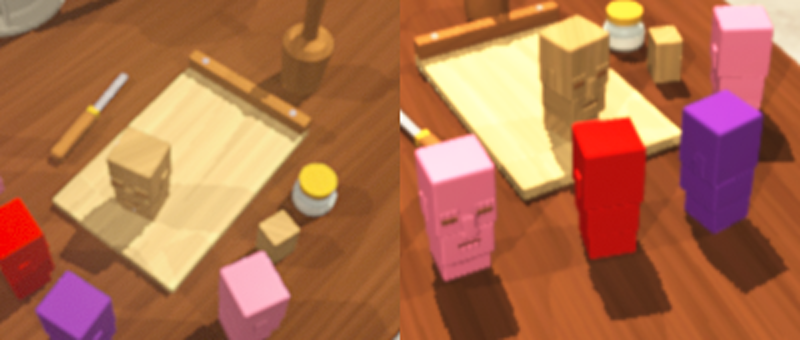

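The crop confirms the pale wood head standing on the board, with its back to the fence; the coloured ones are decoys. Next I'll measure the board and fence frame precisely.

Run:
```python
from h import *
f=np.load('f0.npz')
K={'scene':(f['p'],f['W'],f['d']),'side':(f['q'],f['V'],f['e'])}
def big(m):
    n,l,s,_=cv2.connectedComponentsWithStats(m.astype(np.uint8)); k=1+np.argmax(s[1:,4]); return l==k
for n,(p,A,d) in K.items():
    z=A[...,2]; hsv=cv2.cvtColor(p,cv2.COLOR_RGB2HSV)
    m=(z>14)&(z<23)&(p.astype(int)[...,1]>130)&(abs(A[...,0]-560)<260)&(abs(A[...,1]+40)<260)
    m=big(cv2.morphologyEx(m.astype(np.uint8),cv2.MORPH_OPEN,np.ones((3,3)))>0)
    r=cv2.minAreaRect(A[m][:,:2].astype(np.float32));print(n,'board',m.sum(),np.round(r[0],1),np.round(r[1],1),round(r[2],2),cv2.boxPoints(r).round(0).tolist())
    m=(z>42)&(z<54)&(abs(A[...,0]-530)<150)&(A[...,1]>80)&(A[...,1]<230)
    m=big(m); P=A[m]
    c,ax=P[:,:2].mean(0),np.linalg.svd(P[:,:2]-P[:,:2].mean(0))[2] if len(P)<3000 else None
    t=(P[:,:2]-c)@ax.T
    k=abs(t[:,1]-np.median(t[:,1]))<14
    for _ in range(3):
        Q=P[k][:,:2]; c=np.median(Q,0);ax=np.linalg.svd(Q-Q.mean(0))[2]; t=(P[:,:2]-Q.mean(0))@ax.T;k=abs(t[:,1])<13
    print('fence',k.sum(),Q.mean(0),np.degrees(np.arctan2(ax[0,1],ax[0,0])),np.percentile(t[k],[1,50,99],axis=0).round(1).tolist())
    # head: back or face direction from crown
    m=big((z>164)&(z<172)&(abs(A[...,0]-556)<60)&(abs(A[...,1]+130)<60))
    r=cv2.minAreaRect(A[m][:,:2].astype(np.float32));print('crown',m.sum(),r)
```

```text
scene board 5497 [547.2 -41.1] [241.3 340.4] 7.31 [[406.0, 112.0], [449.0, -225.0], [689.0, -195.0], [645.0, 143.0]]
fence 414 [528.5773254  136.30355685] 7.24407975766548 [[-120.4, -12.4], [1.7, 0.3], [113.4, 10.3]]
crown 489 ((556.9769287109375, -128.85494995117188), (69.29874420166016, 63.55865478515625), 17.938621520996094)
side board 3077 [522.  -44.8] [196.1 345.7] 7.25 [[403.0, 114.0], [447.0, -229.0], [641.0, -204.0], [597.0, 139.0]]
fence 364 [517.71602203 129.85340551] -172.7691709187591 [[-120.9, -12.4], [1.6, 1.4], [114.1, 9.7]]
crown 377 ((553.7637329101562, -131.4459228515625), (70.6368408203125, 66.87383270263672), 17.931028366088867)
```

```bash
cat >> h.py <<'E'
from scipy.spatial.transform import Rotation as Ro
def delta(x,y,z,yawdeg,frm=None):
    s=sensors.sense(); R=Ro.from_euler('xyz',s['tcp_rot']); p=s['eef_pos']
    if frm is not None: p=np.array(frm[:3]);R=Ro.from_euler('xyz',[np.pi,0,np.radians(frm[3])])
    T=Ro.from_euler('xyz',[np.pi,0,np.radians(yawdeg)])
    print('turn',(R.inv()*T).as_rotvec().round(4),'shift m',(R.inv().apply(np.array([x,y,z])-p)/1000).round(4))
E
python3 - <<'E'
from h import *
delta(380,200,330,135)
delta(576,-194,300,107.9,(380,200,330,135))
E
```

```text
turn [-1.300e-03  3.000e-04  5.126e-01] shift m [-0.3121 -0.3297 -0.099 ]
turn [ 0.    -0.     0.473] shift m [-0.4172 -0.14    0.03  ]
```

Units first: shifts go in shares of 0.5 m and turns go in shares of pi/2 rad. So -0.33 m is -0.66, -0.14 m is -0.28, 0.51 rad is 0.3247.

Emit:
move_arm(
  motion=[
    [0, 0, 0, 0, 0, -0.12, 0.02],
    [0, 0, 0.1146, -0.1, -0.1, -0.2, 0.02],
    [0, 0, 0.2292, -0.18, -0.18, -0.2, 0.02],
    [0, 0, 0.3247, -0.26, -0.28, -0.2, 0.02],
    [0, 0, 0.3247, -0.34, -0.36, -0.2, 0.02],
    [0, 0, 0.3247, -0.44, -0.46, -0.2, 0.02],
    [0, 0, 0.3247, -0.52, -0.54, -0.2, 0.02],
    [0, 0, 0.3247, -0.62, -0.66, -0.2, 0.02],
  ],
)

```text
clock: 1.1
eef_pos: [368.5, 220.8, 331.3]
tcp_rot: [3.141, 0.0, 2.359]
contact_force: [1.2, 0.4, 1.1]
opening: 0.232
grasp_force: 0.0
```

Run:
```python
from h import *
s=sensors.sense();print(s['eef_pos'],s['tcp_rot'],s['opening'])
delta(576,-194,300,107.9)
```

```text
[368.46835022 220.75702568 331.27534527] [3.14126322e+00 2.09440153e-04 2.35913033e+00] 0.23218820658097222
turn [4.000e-04 1.000e-04 4.759e-01] shift m [-0.4396 -0.1478  0.0313]
```

To row units: -0.417 m is -0.834, -0.14 m is -0.28, 0.473 rad is 0.3011.

Emit:
move_arm(
  motion=[
    [0, 0, 0.0637, -0.1, -0.034, 0, 0.02],
    [0, 0, 0.1273, -0.21, -0.07, 0, 0.02],
    [0, 0, 0.191, -0.32, -0.106, 0, 0.02],
    [0, 0, 0.2546, -0.43, -0.142, 0, 0.02],
    [0, 0, 0.3011, -0.54, -0.18, 0, 0.02],
    [0, 0, 0.3011, -0.65, -0.216, 0, 0.02],
    [0, 0, 0.3011, -0.75, -0.25, 0.02, 0.02],
    [0, 0, 0.3011, -0.834, -0.28, 0.06, 0.02],
  ],
)

```text
clock: 2.1
eef_pos: [565.8, -172.9, 301.3]
tcp_rot: [3.141, 0.001, 1.885]
contact_force: [0.6, 0.0, -0.3]
opening: 0.232
grasp_force: 0.0
```

Emit:
move_arm(
  motion=[
    [0, 0, 0, 0, 0, 0, 0.02],
    [0, 0, 0, 0, 0, 0, 0.02],
  ],
)

```text
clock: 2.35
eef_pos: [564.4, -170.5, 301.0]
tcp_rot: [-3.141, -0.001, 1.885]
contact_force: [0.1, 0.0, 0.3]
opening: 0.23
grasp_force: 0.0
```

Run:
```python
from h import *
s=sensors.sense();print(s['eef_pos'],s['tcp_rot'],s['opening'])
delta(576,-194,148,107.9)
```

```text
[ 564.38119755 -170.48371676  300.98182408] [-3.14082351e+00 -9.53587488e-04  1.88523946e+00] 0.23037007567107046
turn [-0.0008 -0.001   0.002 ] shift m [-0.0261  0.0039  0.153 ]
```

To row units: 0.153 m is 0.306, 0.14 m is 0.28.

Emit:
move_arm(
  motion=[
    [0, 0, 0, -0.052, 0.008, 0, 0.02],
    [0, 0, 0, -0.052, 0.008, 0.1, 0.02],
    [0, 0, 0, -0.052, 0.008, 0.2, 0.02],
    [0, 0, 0, -0.052, 0.008, 0.28, 0.02],
    [0, 0, 0, -0.052, 0.008, 0.306, 0.02],
    [0, 0, 0, -0.052, 0.008, 0.306, 0.02],
  ],
)

```text
clock: 3.1
eef_pos: [576.8, -193.6, 148.9]
tcp_rot: [3.142, -0.0, 1.887]
contact_force: [0.5, 0.5, -0.3]
opening: 0.234
grasp_force: 0.0
```

Run:
```python
from h import *
s=sensors.sense();print(s['eef_pos'],s['tcp_rot'],s['opening'])
delta(576,-194,148,107.9)
p,_=grab('side');cv2.imwrite('pics/pre.png',cv2.resize(p[130:330,170:400][:,:,::-1],None,fx=3,fy=3))
```

```text
[ 576.83625855 -193.57380945  148.88283207] [ 3.14154909e+00 -6.58339982e-05  1.88665748e+00] 0.23436257273667696
turn [ 0.     -0.0001  0.0034] shift m [-0.0001 -0.0009  0.0009]
```

View pics/pre.png

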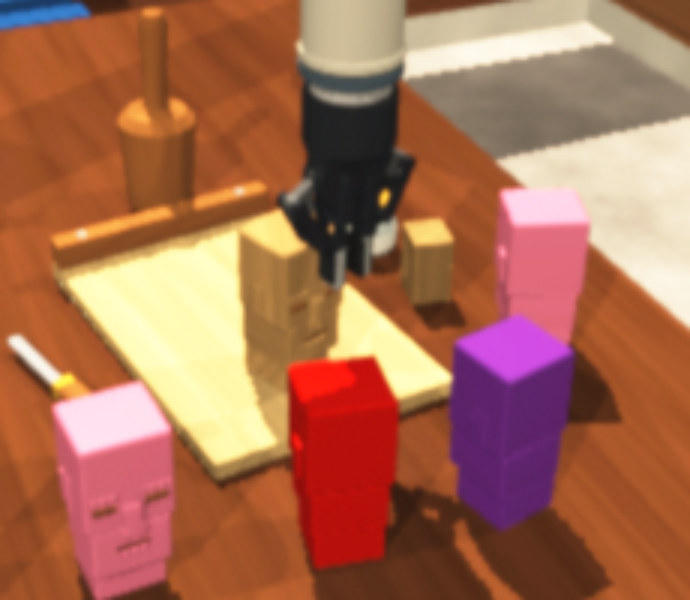

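The fingers, at (350,265) in the crop, stand in front of the face of the wooden head and above its nose, and are centred on it. Now I push.

To row units: 0.042 m is 0.084, 0.035 m is 0.07.

Emit:
move_arm(
  motion=[
    [0, 0, 0, 0.014, 0, 0, 0.02],
    [0, 0, 0, 0.028, 0, 0, 0.02],
    [0, 0, 0, 0.042, 0, 0, 0.02],
    [0, 0, 0, 0.056, 0, 0, 0.02],
    [0, 0, 0, 0.07, 0, 0, 0.02],
    [0, 0, 0, 0.084, 0, 0, 0.02],
  ],
)

```text
clock: 3.9
eef_pos: [563.5, -153.9, 148.3]
tcp_rot: [3.142, 0.0, 1.886]
contact_force: [0.6, -0.7, 1.3]
opening: 0.237
grasp_force: 0.5
```

Run:
```python
from h import *
p,_=grab('side');q,_=grab('scene');cv2.imwrite('pics/t1.png',cv2.resize(np.hstack([p[170:310,190:340],q[130:270,170:320]])[:,:,::-1],None,fx=2.6,fy=2.6))
```

```text
(no output)
```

View pics/t1.png

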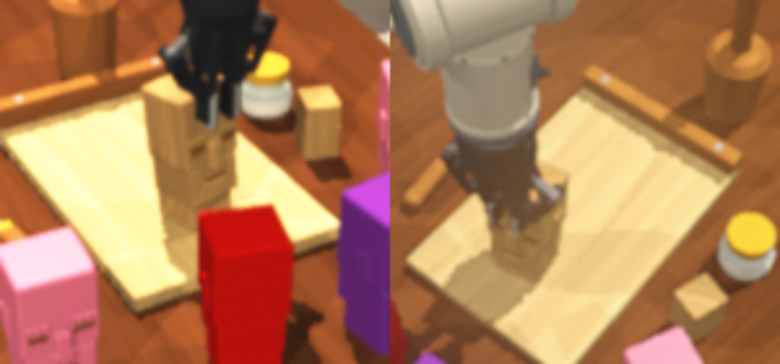

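The fingertips, at (212,115) in the left half, press on the forehead. The head is tipping slightly and its foot hasn't slid, so I carry on.

To row units: 0.046 m is 0.092, 0.04 m is 0.08.

Emit:
move_arm(
  motion=[
    [0, 0, 0, 0.014, 0, 0, 0.02],
    [0, 0, 0, 0.028, 0, 0, 0.02],
    [0, 0, 0, 0.042, 0, 0, 0.02],
    [0, 0, 0, 0.056, 0, 0, 0.02],
    [0, 0, 0, 0.068, 0, 0, 0.02],
    [0, 0, 0, 0.08, 0, 0, 0.02],
    [0, 0, 0, 0.092, 0, 0, 0.02],
    [0, 0, 0, 0.092, 0, 0, 0.02],
  ],
)

```text
clock: 5.0
eef_pos: [549.2, -110.2, 148.3]
tcp_rot: [-3.141, -0.0, 1.886]
contact_force: [-0.1, 0.0, -0.5]
opening: 0.231
grasp_force: 0.0
```

```bash
cat > m.py <<'E'
from h import *
import sys
s=sensors.sense();print(s['clock'],s['eef_pos'].round(1),s['tcp_rot'].round(3),s['contact_force'].round(1))
ex=np.array([-.1262,.992]);ey=np.array([-.992,-.1262])
im=[]
for n in('scene','side'):
    p,d=grab(n);A=cloud(n,d);z=A[...,2]
    a=A[...,:2]@ex-55; b=A[...,:2]@ey+536
    hsv=cv2.cvtColor(p,cv2.COLOR_RGB2HSV)
    m=(z>62)&(z<86)&(a>-300)&(a<15)&(abs(b)<110)&(hsv[...,1]>50)&(hsv[...,2]>60)
    m=cv2.morphologyEx(m.astype(np.uint8),cv2.MORPH_OPEN,np.ones((2,2)))
    N,l,st,_=cv2.connectedComponentsWithStats(m)
    if N>1:
        k=l==1+np.argmax(st[1:,4]); P=np.stack([a[k],b[k]],-1)
        r=cv2.minAreaRect(P.astype(np.float32));print(n,k.sum(),'z',np.median(z[k]).round(1),'a',np.percentile(P[:,0],[1,99]).round(1),'b',np.percentile(P[:,1],[1,99]).round(1),np.round(r[0],1),np.round(r[1],1),round(r[2],2))
    m=(z>42)&(z<54)&(a>-8)&(a<35)&(abs(b)<115)
    print('fence a',np.percentile(a[m],[2,50,98]).round(1))
    im.append(p)
if len(sys.argv)>1:
    cv2.imwrite('pics/'+sys.argv[1]+'.png',cv2.resize(np.hstack([im[1][170:310,180:330],im[0][130:270,170:320]])[:,:,::-1],None,fx=2.6,fy=2.6))
E
python3 m.py t2
```

```text
5.0 [ 549.2 -110.2  148.3] [-3.141 -0.     1.886] [-0.1  0.  -0.5]
scene 624 z nan a [nan nan] b [nan nan] [-138.6   12.8] [205.7  59.4] 24.64
fence a [ 3.  13.1 26.4]
side 868 z nan a [nan nan] b [nan nan] [-146.5   -3. ] [146.2 131.2] 10.65
fence a [-1.   8.4 23.9]
```

View pics/t2.png

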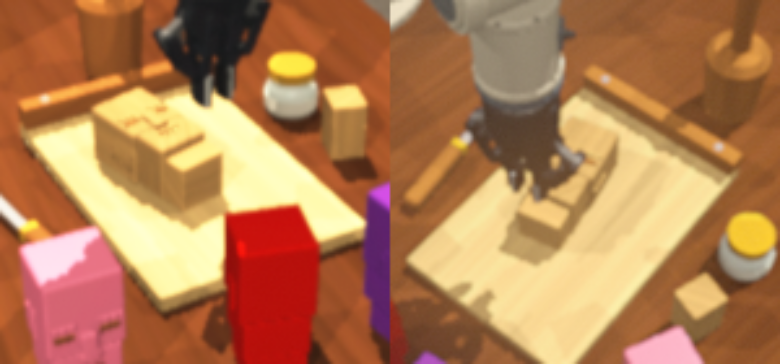

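The head lies on its back, face up; in the left half its foot is at (200,190) and its crown at (110,130). I back off and measure.

To row units: -0.1 m is -0.2, -0.07 m is -0.14, 0.187 rad is 0.119.

Emit:
move_arm(
  motion=[
    [0, 0, 0, -0.06, 0, 0, 0.02],
    [0, 0, 0, -0.14, 0, 0, 0.02],
    [0, 0, 0.0637, -0.2, 0, 0, 0.02],
    [0, 0, 0.119, -0.2, 0, 0, 0.02],
    [0, 0, 0.119, -0.2, 0, 0, 0.02],
  ],
)

```text
clock: 5.72
eef_pos: [580.2, -206.2, 148.1]
tcp_rot: [-3.141, -0.0, 1.699]
contact_force: [-0.3, 0.7, 0.5]
opening: 0.238
grasp_force: 0.0
```

```bash
sed -i 's/W\[d==0\]=np.nan/W[d==0]=-9999/' h.py; sed -i 's/abs(b)<110)/abs(b)<110)\&(A[...,2]<83)\&(z>76)/' m.py; python3 m.py t3
```

```text
5.725 [ 580.2 -206.2  148.1] [-3.141 -0.     1.699] [-0.3  0.7  0.5]
scene 125 z 81.1 a [-191.4 -119.5] b [-15.   24.2] [-160.4   -3.3] [38.6 78.1] 61.54
fence a [ 3.3 13.2 25.8]
side 72 z 78.0 a [-197.6 -106.9] b [-57.4  45.7] [-160.7  -15.4] [ 35.4 139.3] 38.23
fence a [-0.7  8.1 23.7]
```

View pics/t3.png

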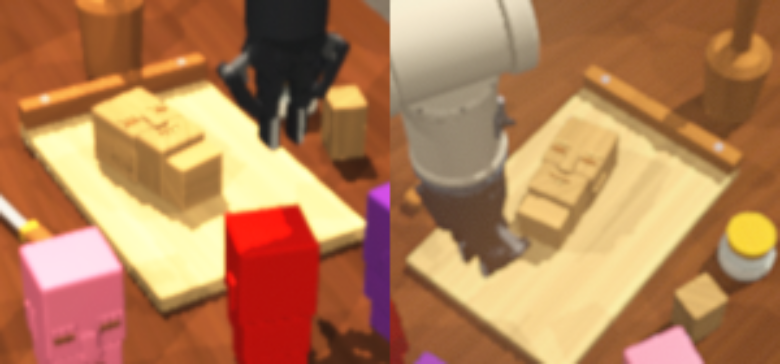

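The head, centred near (575,165) in the right half, is clear of the arm and lies face up. I'll fix the mask and measure again.

```bash
sed -i 's/    m=(z>62).*/    m=(z>76)\&(z<92)\&(a>-240)\&(a<20)\&(abs(b)<110)\&(hsv[...,2]>60)/' m.py; python3 m.py
python3 - <<'E'
from h import *
ex=np.array([-.1262,.992]);ey=np.array([-.992,-.1262])
for n in('scene','side'):
    p,d=grab(n);A=cloud(n,d);z=A[...,2];a=A[...,:2]@ex-55; b=A[...,:2]@ey+536
    for lo,hi in((30,95),(64,76),(76,95)):
        m=((z>lo)&(z<hi)&(a>-235)&(a<-6)&(abs(b)<110)).astype(np.uint8)
        N,l,st,_=cv2.connectedComponentsWithStats(m);k=l==1+np.argmax(st[1:,4])
        P=np.stack([a[k],b[k]],-1);r=cv2.minAreaRect(P.astype(np.float32));print(n,lo,hi,k.sum(),cv2.boxPoints(r).round(0).tolist(),np.round(r[1]),round(r[2],1))
E
```

```text
5.825 [ 580.2 -205.6  148.2] [-3.141 -0.     1.701] [ 0.6 -0.5  0.7]
scene 678 z 82.0 a [-192.2  -71.9] b [-14.2  60.7] [-4431.3  5829. ] [  148.7 14558.5] 36.6
fence a [ 3.1 13.5 26.1]
side 584 z 82.5 a [-198.5  -81.6] b [-8.6 72.3] [-4364.2  5842.7] [  124.5 14615.9] 36.02
fence a [-1.5  7.8 24.1]
scene 30 95 1134 [[-229.0, 40.0], [-213.0, -31.0], [-64.0, 1.0], [-79.0, 72.0]] [153.  73.] 12.2
scene 64 76 216 [[-227.0, 40.0], [-219.0, -22.0], [-126.0, -9.0], [-134.0, 52.0]] [94. 62.] 7.7
scene 76 95 675 [[-198.0, 46.0], [-183.0, -22.0], [-65.0, 3.0], [-79.0, 72.0]] [121.  71.] 12.2
side 30 95 1395 [[-231.0, 51.0], [-218.0, -23.0], [-68.0, 4.0], [-81.0, 78.0]] [153.  76.] 10.1
side 64 76 294 [[-232.0, 37.0], [-215.0, -21.0], [-67.0, 24.0], [-84.0, 81.0]] [155.  60.] 16.6
side 76 95 592 [[-201.0, 53.0], [-188.0, -19.0], [-67.0, 5.0], [-81.0, 76.0]] [123.  73.] 10.9
```

Run:
```python
from h import *
delta(543,-143,33,97.25)
```

```text
turn [0.0001 0.     0.0028] shift m [ 0.0666 -0.029   0.1154]
```

To row units: 0.115 m is 0.23, -0.029 m is -0.058.

Emit:
move_arm(
  motion=[
    [0, 0, 0, 0.04, -0.058, 0, 0.03],
    [0, 0, 0, 0.1, -0.058, 0.06, 0.03],
    [0, 0, 0, 0.132, -0.058, 0.12, 0.03],
    [0, 0, 0, 0.132, -0.058, 0.18, 0.03],
    [0, 0, 0, 0.132, -0.058, 0.22, 0.03],
    [0, 0, 0, 0.132, -0.058, 0.23, 0.03],
    [0, 0, 0, 0.132, -0.058, 0.23, 0.03],
  ],
)

```text
clock: 6.9
eef_pos: [543.3, -143.9, 33.5]
tcp_rot: [3.142, 0.0, 1.699]
contact_force: [-0.5, -0.8, 0.5]
opening: 0.351
grasp_force: 0.0
```

To row units: 0.064 m is 0.128, 0.056 m is 0.112.

Emit:
move_arm(
  motion=[
    [0, 0, 0, 0.016, 0, 0, 0.03],
    [0, 0, 0, 0.032, 0, 0, 0.03],
    [0, 0, 0, 0.048, 0, 0, 0.03],
    [0, 0, 0, 0.064, 0, 0, 0.03],
    [0, 0, 0, 0.08, 0, 0, 0.03],
    [0, 0, 0, 0.096, 0, 0, 0.03],
    [0, 0, 0, 0.112, 0, 0, 0.03],
    [0, 0, 0, 0.128, 0, 0, 0.03],
  ],
)

```text
clock: 7.9
eef_pos: [535.0, -80.0, 33.4]
tcp_rot: [3.141, 0.0, 1.699]
contact_force: [-0.2, -3.8, 4.0]
opening: 0.35
grasp_force: 2.2
```

```bash
cat > b.py <<'E'
from h import *
ex=np.array([-.1262,.992]);ey=np.array([-.992,-.1262])
s=sensors.sense();e=s['eef_pos'][:2];print('tcp a,b',e@ex-55,e@ey+536,s['contact_force'],s['tcp_rot'])
for n in('scene','side'):
    p,d=grab(n);A=cloud(n,d);z=A[...,2];a=A[...,:2]@ex-55; b=A[...,:2]@ey+536
    for lo,hi in((76,90),):
        m=((z>lo)&(z<hi)&(p.max(2)>90)&(a>-215)&(a<20)&(abs(b)<110)).astype(np.uint8)
        N,l,st,_=cv2.connectedComponentsWithStats(m);k=l==1+np.argmax(st[1:,4])
        P=np.stack([a[k],b[k]],-1);r=cv2.minAreaRect(P.astype(np.float32));print(n,k.sum(),cv2.boxPoints(r).round(0).tolist(),np.round(r[1]),round(r[2],1))
E
python3 b.py; python3 m.py t4
```

```text
tcp a,b -201.88935990519812 15.345507678295235 [-0.16614745 -3.79002564  4.02688238] [3.14141083e+00 1.75300633e-04 1.69880773e+00]
scene 532 [[-160.0, 47.0], [-151.0, -23.0], [-33.0, -7.0], [-42.0, 62.0]] [120.  70.] 7.3
side 293 [[-127.0, 56.0], [-119.0, -16.0], [-31.0, -6.0], [-39.0, 65.0]] [89. 72.] 6.3
8.0 [534.6 -79.3  33.1] [-3.141e+00 -1.000e-03  1.699e+00] [-0.6  0.1 -0.1]
scene 543 z 81.9 a [-151.3  -37.7] b [-17.3  51.2] [-4411.8  5824.4] [  135.5 14589. ] 36.65
fence a [ 2.9 13.5 25.9]
side 287 z 83.2 a [-201.7  -46.1] b [-4.4 79.3] [-4416.1  5830.8] [  127.  14573.6] 36.62
fence a [-1.1 11.  24.6]
```

View pics/t4.png

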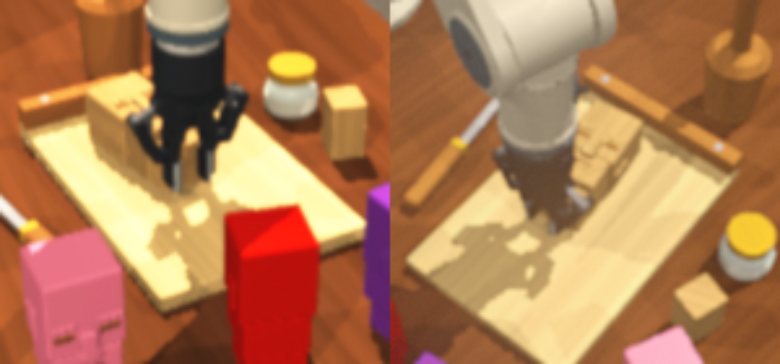

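The head slides towards the fence and turns square: about 7° off now, with its crown roughly 37 mm from the fence. I keep pushing.

To row units: 0.031 m is 0.062, 0.028 m is 0.056.

Emit:
move_arm(
  motion=[
    [0, 0, 0, 0.008, 0, 0, 0.03],
    [0, 0, 0, 0.016, 0, 0, 0.03],
    [0, 0, 0, 0.024, 0, 0, 0.03],
    [0, 0, 0, 0.032, 0, 0, 0.03],
    [0, 0, 0, 0.04, 0, 0, 0.03],
    [0, 0, 0, 0.048, 0, 0, 0.03],
    [0, 0, 0, 0.056, 0, 0, 0.03],
    [0, 0, 0, 0.062, 0, 0, 0.03],
  ],
)

```text
clock: 9.1
eef_pos: [531.0, -49.4, 33.3]
tcp_rot: [-3.142, 0.0, 1.699]
contact_force: [0.1, -2.0, -1.3]
opening: 0.35
grasp_force: 0.8
```

```bash
python3 b.py
```

```text
tcp a,b -171.0169213603482 15.487254804191252 [ 0.08187513 -2.00365918 -1.30570777] [-3.14156855e+00  2.29740743e-05  1.69889902e+00]
scene 533 [[-129.0, 44.0], [-124.0, -25.0], [-3.0, -16.0], [-8.0, 52.0]] [122.  68.] 4.1
side 235 [[-88.0, 52.0], [-82.0, -16.0], [-6.0, -10.0], [-11.0, 58.0]] [77. 69.] 4.5
```

To row units: 0.007 m is 0.014, 0.006 m is 0.012.

Emit:
move_arm(
  motion=[
    [0, 0, 0, 0.004, 0, 0, 0.03],
    [0, 0, 0, 0.008, 0, 0, 0.03],
    [0, 0, 0, 0.012, 0, 0, 0.03],
    [0, 0, 0, 0.014, 0, 0, 0.03],
    [0, 0, 0, 0.014, 0, 0, 0.03],
  ],
)

```text
clock: 9.82
eef_pos: [530.2, -42.6, 33.3]
tcp_rot: [3.141, -0.0, 1.699]
contact_force: [-0.9, -0.8, 1.2]
opening: 0.35
grasp_force: 0.7
```

```bash
python3 b.py
```

```text
tcp a,b -164.1924196104891 15.429534276049367 [-0.92395497 -0.77666099  1.19460527] [ 3.14149415e+00 -6.07978033e-05  1.69878857e+00]
scene 521 [[-122.0, 44.0], [-118.0, -26.0], [2.0, -18.0], [-3.0, 51.0]] [120.  70.] 3.7
side 220 [[-82.0, -6.0], [-3.0, -14.0], [3.0, 51.0], [-75.0, 59.0]] [65. 79.] 84.3
```

To row units: 0.003 m is 0.006, 0.002 m is 0.004.

Emit:
move_arm(
  motion=[
    [0, 0, 0, 0.002, 0, 0, 0.03],
    [0, 0, 0, 0.004, 0, 0, 0.03],
    [0, 0, 0, 0.006, 0, 0, 0.03],
    [0, 0, 0, 0.006, 0, 0, 0.03],
  ],
)

```text
clock: 10.42
eef_pos: [529.8, -40.2, 33.3]
tcp_rot: [-3.142, 0.001, 1.699]
contact_force: [-0.7, -6.8, 2.1]
opening: 0.353
grasp_force: 3.3
```

To row units: 0.003 m is 0.006, 0.001 m is 0.002.

Emit:
move_arm(
  motion=[
    [0, 0, 0, 0.002, 0, 0, 0.03],
    [0, 0, 0, 0.004, 0, 0, 0.03],
    [0, 0, 0, 0.006, 0, 0, 0.03],
    [0, 0, 0, 0.006, 0, 0, 0.03],
  ],
)

```text
clock: 10.92
eef_pos: [528.6, -39.6, 33.3]
tcp_rot: [-3.14, 0.004, 1.702]
contact_force: [-3.3, -25.4, 4.1]
opening: 0.353
grasp_force: 12.2
```

```bash
python3 b.py
```

```text
tcp a,b -161.03862973076158 16.617781853787164 [ -3.3023695  -25.40397012   4.13820119] [-3.13968601  0.00386142  1.70169543]
scene 530 [[-120.0, 42.0], [-116.0, -27.0], [6.0, -20.0], [2.0, 50.0]] [122.  70.] 3.5
side 211 [[-73.0, 51.0], [-71.0, -15.0], [3.0, -13.0], [1.0, 54.0]] [74. 67.] 1.9
```

Emit:
move_arm(
  motion=[
    [0, 0, 0, -0.008, 0, 0, 0.03],
    [0, 0, 0, -0.03, 0, 0, 0.03],
    [0, 0, 0, -0.08, 0, 0, 0.03],
    [0, 0, 0, -0.16, 0, -0.04, 0.03],
    [0, 0, 0, -0.22, 0, -0.16, 0.03],
    [0, 0, 0, -0.28, 0, -0.26, 0.03],
    [0, 0, 0, -0.28, 0, -0.34, 0.03],
    [0, 0, 0, -0.28, 0, -0.34, 0.03],
  ],
)

```text
clock: 12.02
eef_pos: [549.3, -176.8, 206.7]
tcp_rot: [3.136, 0.002, 1.698]
contact_force: [-0.2, -0.2, -0.7]
opening: 0.349
grasp_force: 0.0
```

```bash
python3 b.py
python3 - <<'E'
from h import *
ex=np.array([-.1262,.992]);ey=np.array([-.992,-.1262])
im=[]
for n,(x,y) in(('side',(195,185)),('scene',(210,135))):
    p,d=grab(n);im.append(p[y:y+100,x:x+100]);A=cloud(n,d);z=A[...,2];a=A[...,:2]@ex-55; b=A[...,:2]@ey+536
    # side edges of head: per-row extent of b along a, face surface only
    m=(z>72)&(z<90)&(p.max(2)>90)&(abs(b-16)<50)
    for lo in (0,1):
        X=[];Y=[]
        for c in range(-110,-5,5):
            k=m&(abs(a-c)<4)
            if k.sum()>5:X.append(c);Y.append(np.percentile(b[k],[4,96][lo]))
        print(n,lo,len(X),np.polyfit(X,Y,1))
    # crown edge and fence inner edge: extents along a
    X=[];Y=[];F=[]
    for c in range(-12,45,4):
        k=m&(abs(b-c)<3)&(a<20)
        if k.sum()>3:X.append(c);Y.append(np.percentile(a[k],97))
    print('crown edge',np.polyfit(X,Y,1))
cv2.imwrite('pics/end.png',cv2.resize(np.hstack(im)[:,:,::-1],None,fx=4,fy=4,interpolation=cv2.INTER_CUBIC))
E
```

```text
tcp a,b -299.6784268096234 13.380072387649648 [-0.15695997 -0.17975486 -0.71757098] [3.13560492e+00 2.28415769e-03 1.69796619e+00]
scene 624 [[-119.0, 45.0], [-117.0, -25.0], [4.0, -21.0], [2.0, 49.0]] [121.  69.] 1.8
side 512 [[-125.0, 49.0], [-122.0, -21.0], [5.0, -17.0], [2.0, 54.0]] [127.  70.] 2.2
side 0 21 [ 7.49466893e-03 -1.25069564e+01]
side 1 21 [ 0.09908792 54.33203459]
crown edge [-0.03089033 -8.42544906]
scene 0 21 [-7.03921888e-03 -1.99207411e+01]
scene 1 21 [ 0.11183883 47.99168906]
crown edge [-0.00937322 -5.27432851]
```

View pics/end.png

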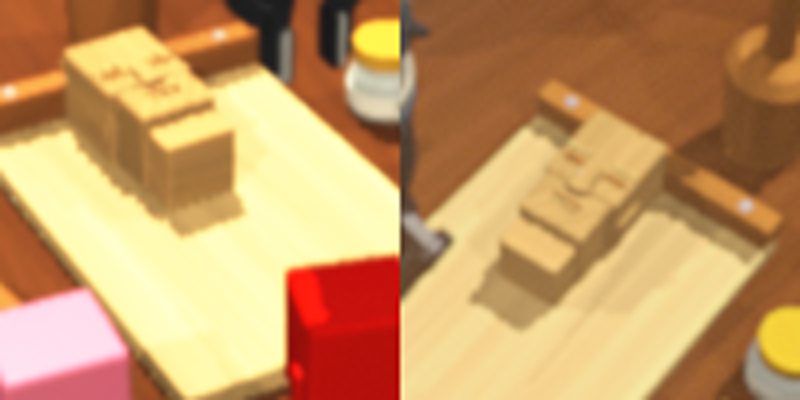

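The head lies flush with its crown on the fence; in the right half its top edge is at about (630,130). It is about 2–3° off square, so I'll give one gentle corrective push with shut fingers on the trailing foot corner.

Run:
```python
from h import *
delta(522.3,-64.6,33,97.25)
```

```text
turn [-0.0022 -0.0013  0.0018] shift m [ 0.1125 -0.0094  0.1689]
```

To row units: 0.168 m is 0.336, 0.06 m is 0.12.

Emit:
move_arm(
  motion=[
    [0, 0, 0, 0.04, -0.02, 0.1, 0],
    [0, 0, 0, 0.08, -0.02, 0.2, 0],
    [0, 0, 0, 0.12, -0.02, 0.28, 0],
    [0, 0, 0, 0.14, -0.02, 0.33, 0],
    [0, 0, 0, 0.16, -0.02, 0.336, 0],
    [0, 0, 0, 0.2, -0.02, 0.336, 0],
    [0, 0, 0, 0.224, -0.02, 0.336, 0],
    [0, 0, 0, 0.224, -0.02, 0.336, 0],
  ],
)

```text
clock: 13.22
eef_pos: [523.5, -64.9, 36.2]
tcp_rot: [3.14, 0.0, 1.7]
contact_force: [0.2, 0.2, -0.4]
opening: 0.001
grasp_force: 0.0
```

To row units: 0.023 m is 0.046, 0.021 m is 0.042.

Emit:
move_arm(
  motion=[
    [0, 0, 0, 0.012, 0, 0, 0],
    [0, 0, 0, 0.024, 0, 0, 0],
    [0, 0, 0, 0.036, 0, 0, 0],
    [0, 0, 0, 0.042, 0, 0, 0],
    [0, 0, 0, 0.046, 0, 0, 0],
    [0, 0, 0, 0.046, 0, 0, 0],
  ],
)

```text
clock: 13.98
eef_pos: [520.1, -43.0, 35.3]
tcp_rot: [-3.142, 0.0, 1.699]
contact_force: [0.2, 0.2, -0.2]
opening: 0.002
grasp_force: 0.0
```

To row units: 0.004 m is 0.008, 0.002 m is 0.004.

Emit:
move_arm(
  motion=[
    [0, 0, 0, 0.004, 0, 0, 0],
    [0, 0, 0, 0.006, 0, 0, 0],
    [0, 0, 0, 0.008, 0, 0, 0],
    [0, 0, 0, 0.008, 0, 0, 0],
  ],
)

```text
clock: 14.48
eef_pos: [519.2, -40.6, 35.3]
tcp_rot: [-3.141, 0.002, 1.7]
contact_force: [-2.6, -11.9, 1.3]
opening: 0.0
grasp_force: 6.0
```

To row units: 0.003 m is 0.006, 0.002 m is 0.004.

Emit:
move_arm(
  motion=[
    [0, 0, 0, 0.002, 0, 0, 0],
    [0, 0, 0, 0.004, 0, 0, 0],
    [0, 0, 0, 0.006, 0, 0, 0],
    [0, 0, 0, 0.006, 0, 0, 0],
  ],
)

```text
clock: 14.98
eef_pos: [518.1, -40.1, 35.3]
tcp_rot: [-3.139, 0.005, 1.702]
contact_force: [-5.5, -32.3, 3.9]
opening: 0.0
grasp_force: 15.7
```

To row units: -0.17 m is -0.34, -0.14 m is -0.28.

Emit:
move_arm(
  motion=[
    [0, 0, 0, -0.008, 0, 0, 0],
    [0, 0, 0, -0.03, 0, 0, 0],
    [0, 0, 0, -0.08, 0, 0, 0],
    [0, 0, 0, -0.16, 0, -0.04, 0],
    [0, 0, 0, -0.22, 0, -0.16, 0],
    [0, 0, 0, -0.28, 0, -0.26, 0],
    [0, 0, 0, -0.28, 0, -0.34, 0],
    [0, 0, 0, -0.28, 0, -0.34, 0],
  ],
)

```text
clock: 15.98
eef_pos: [539.1, -176.2, 208.8]
tcp_rot: [3.136, 0.003, 1.698]
contact_force: [0.4, 0.7, 0.0]
opening: 0.002
grasp_force: 0.0
```

```bash
python3 b.py; python3 b.py
```

```text
tcp a,b -297.7956823568855 23.40889026409593 [0.38076217 0.74117302 0.00539959] [3.13563344e+00 2.55200392e-03 1.69807457e+00]
scene 634 [[-118.0, 48.0], [-118.0, -22.0], [3.0, -22.0], [3.0, 49.0]] [121.  71.] 0.2
side 516 [[-126.0, 46.0], [-120.0, -26.0], [5.0, -16.0], [-1.0, 56.0]] [125.  72.] 4.6
tcp a,b -296.29878134842477 25.505407600485967 [ 0.02976817 -0.73689047 -0.64858215] [ 3.14143830e+00 -8.03712690e-05  1.69879541e+00]
scene 627 [[-119.0, 46.0], [-118.0, -24.0], [3.0, -21.0], [1.0, 49.0]] [121.  70.] 1.5
side 507 [[-127.0, 47.0], [-122.0, -24.0], [5.0, -16.0], [1.0, 55.0]] [128.  71.] 3.7
```

```bash
python3 -c "
from h import *
print(order.sign_off())"
```

```text
the job is handed in; nothing more can be done
None
```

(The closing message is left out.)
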